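# Close a watch job pot with its tray lid, then raise the dust cover alone

## Task

The round tray lid on the steel bench block carries a watch movement under a clear dust cover. Take the tray lid, movement and cover still on it, and set it down gently (not dropped) on the open aluminium pot it fits, the wider of the two pots, so that it sits fully home, without shoving the pot about; let go of it. Then raise the cover alone, leaving the tray lid seated and the movement lying where it was, and finish while still holding the cover level and still, well clear above the tray lid; leave the other things on the bench alone.

Things in the scene. Friction and masses are not known exactly. Their poses are not given: they have to be found in the camera images.
- tray_lid_mid (a point): Tray lid (inner lid), aluminium, 0.11 kg: centre of its knurled edge, a disc 62 mm across, 9 mm thick (4.5 mm above and below this point). Below it a chamfered spigot 48 mm across, 6 mm deep, enters the pot; above it a step 41 mm across, 3 mm high, carries the movement. z: the lid's axis, up. At the start it lies level on the bench block, this point 36.5 mm above the bench.
- cover_knob (a point): Dust cover (outer lid), clear bell with a black knob, 0.045 kg: centre of the knob, 16 mm across, 11 mm high. Bell's flat top 9.5 mm below this point, its open rim 24.5 mm below; 52 mm across outside, 45 inside. It stands loose on the tray lid round the step (2 mm play all round), knob centre then 29 mm and knob top 34.5 mm above tray_lid_mid. z: its axis, up.
- movement: Watch movement, a brass and steel disc 27 mm across and 5 to 6 mm thick, 12 g, lying loose at the middle of the tray lid's step under the clear cover; origin at the centre of its underside, which is 7.5 mm above tray_lid_mid.
- pot_mouth (a point): Job pot, open aluminium pot standing loose on the bench, 0.3 kg: centre of its mouth, level with its rim, 34 mm above the bench. 57 mm across outside, 52 mm inside, wall 2.5 mm. With the tray lid fully home its edge rests on the rim, tray_lid_mid 4.5 mm above this point (2 mm play all round).
- block: Round dark steel bench block, fixed, 56 mm across and 26 mm high, on which the tray lid stands at the start; origin at the centre of its underside.
- small_pot: The narrower open aluminium pot, 42 mm across and 34 mm tall, not the one to close; loose; origin at the centre of its underside. Leave alone.
- loupe_a: Black eye loupe standing on its small end, 35 mm across, 31 mm tall; origin under its centre. Leave alone.
- loupe_b: A second loupe like it. Leave alone.
- oil_bottle: Small amber bottle with black cap, 32 mm across, 52 mm tall; origin under its centre. Leave alone.
- screwdriver: Screwdriver lying on the bench, 130 mm long along its x axis. Leave alone.
- tweezers: Steel tweezers lying on the bench, 130 mm long along their x axis. Leave alone.
Mind the look-alikes: they are no part of the job. Leave any orange or purple look-alike of the part that bears cover_knob alone.

How it is judged:
By the outcome, as a careful person would: the job done as asked, in the order asked, and still so for the second after the job is handed in, while the arm keeps its last pose, push and grip.
It also fails if it takes over 45 s, if anything falls off the work surface, if the arm or the gripper's body presses on something with over 40 N, if the wrist force passes 120 N, or if a joint passes its speed limit or range.

## Robot

A 6-joint arm with a two-finger parallel gripper is mounted at the origin on the work surface. World frame = base frame: x ahead of the robot, y to its left, z up, the work surface at z = 0. Lengths are in m, angles in rad, forces in N, time in s.
With the tool pointing down it reaches from about 0.25 to 0.725 m from the base axis. Payload 4 kg.
Tool frame: the origin (TCP) lies on the centre line of the jaws, within the pads' length; the fingertips stand 22 mm ahead of it and the grasp point (between the pads) lies 3 mm ahead of it; z points along the fingers, y is the line along which they close (so a half turn about z gives the same grasp; the last joint's range is limited). The gripper opens to 85 mm and grips with 20 to 120 N. Pads are 22 mm wide; open, the fingers measure 114 mm over their backs; the gripper's body (76 mm by 85 mm) begins 54 mm behind the grasp point. The pads swing forward as they close: fully open they stand 13 mm farther back than shut.
Start: joints at [-1.18, 0.241, 0.005, 1.335, 0, 1.571], TCP at [0.19, -0.462, 0.253] pointing down, gripper open.
Joint ranges: [-2.72, 2.72], [-1.05, 1.87], [-1.09, 1.28], [-1.99, 2.15], [-1.42, 1.44], [-3.14, 3.14]. Speed limits (rad/s): [2.79, 2.79, 3.14, 3.14, 3.14, 3.14].

## Interface

Orientations are given as a unit quaternion [x, y, z, w].
In Python, from workcell import bot gives the robot as it stands.
- The arm moves only by the shell command python3 -m inch 'ROWS'. ROWS is JSON, one flat list of numbers, 7 for each row, row after row: the shift along the world's x, y, z in mm, then the turn, a rotation vector about the world's x, y, z in rad, then the opening in per cent of the stroke, from 0 (shut) to 100 (fully open). A call has 1 to 8 rows; each row is the pose to reach, as a shift and turn from the pose commanded when the call began; what a row does not reach only later rows make up. A row lasts 1/12 s, in which the tool goes at most 41.7 mm and 7.16 degrees, less where a joint would pass 70% of its speed; a pose out of reach is approached as far as the arm can. A call with a gripper value outside its range is refused whole. The fingers move at their own pace and stop on an object; the grip force is fixed at half the most. Time passes only in rows, so rows that repeat a pose let the fingers close. It gives the time, the measured TCP pose, the force, the opening and the grip force at its end, in the units of the state.
- bot.get_obs(): the state, without advancing time (a new reading comes with each control period).
- bot.camera(name): name is "scene" or "top"; returns the picture (420x560x3 uint8, blue, green, red); there is no depth.
- bot.camera_info(name): a dict with "intrinsics" (3x3 intrinsics, pixels), "camera_from_world" (4x4, takes a point from world to camera coordinates). Camera axes: x right, y down, z forward; pixel columns grow to the right and rows downward; lengths in m; the calibration is good to about 2 mm. A picture is of the moment at which its call begins. camera_info takes no time and is no camera call.
- bot.job_done(): hands the job in; it is judged then, once.
Trained networks look in the newest picture that a camera, given by its name, has taken for a name from the list of things; names that differ only in an ending like _2 or _b are one class to them, and where a whole thing is asked for, a point or a joint stands for the part that bears it (a point fixed in the world has none). Each returns a list of dicts, best first, with "confidence" (0 to 1); they miss things now and then, are a little off and sometimes report something else, mostly with a low value. They report only what shows in the picture. A call takes as long as a camera call. They do not tell look-alikes from the thing itself.
- bot.silhouettes(camera, target): "mask" (420x560 bool, what is visible of it) and "uv" ([column, row] in pixels, amid what is visible of it).
- bot.spot_point(camera, target): "uv" ([column, row] in pixels: a listed point, or the origin of a listed thing).
The state is a dict: "clock": time; "joint_pos": joint angles; "joint_vel": joint speeds; "tau": joint torques, N m; "eef_pos": TCP position; "tool_rot": TCP orientation; "ft_force": force on the tool from outside, world axes, zero at the start; "ft_torque": the same for the moment, N m; "grip_width": finger opening in m; "grasp_force": force on a finger pad.
Only numpy, scipy, OpenCV 4.12 (cv2) and the standard library are available. Lean on these libraries where they do the work, as an engineer would, in place of code of your own. Each camera call takes 0.05 s, during which the arm holds its last target. There are 200 camera calls.

## Working session

There is one attempt and no reset: what is moved stays moved. The work goes in short steps, Python scripts to look and compute and a shell command to move; the robot and the scene stay as the last step left them, time stands still between calls to the robot, and variables do not carry over. Pictures are saved under pics/ and viewed, at most 10 in all, crops included, and the job is handed in when it is done.

```bash
mkdir -p pics; cat > h.py <<'E'
import numpy as np, cv2
from workcell import bot
def ray(cam,uv):
    i=bot.camera_info(cam);K=np.array(i["intrinsics"]);T=np.array(i["camera_from_world"])
    R=T[:3,:3];c=-R.T@T[:3,3]
    return c,R.T@np.linalg.inv(K)@np.array([uv[0],uv[1],1.])
def atz(cam,uv,z):
    c,d=ray(cam,uv);return c+d*(z-c[2])/d[2]
def proj(cam,p):
    i=bot.camera_info(cam);K=np.array(i["intrinsics"]);T=np.array(i["camera_from_world"])
    q=K@(T[:3,:3]@np.array(p)+T[:3,3]);return q[:2]/q[2]
E
python3 - <<'E'
from h import *
for c in("scene","top"): cv2.imwrite(f"pics/{c}1.png",bot.camera(c)); print(c,ray(c,(280,210))[0].round(3))
Z=dict(tray_lid_mid=.0365,cover_knob=.0655,pot_mouth=.034,small_pot=0,loupe_a=0,oil_bottle=0,screwdriver=.005,tweezers=.005)
for n,z in Z.items():
  for c in("scene","top"):
    for d in bot.spot_point(c,n)[:4]:
        print(n,c,round(d["confidence"],2),np.round(d["uv"],1),(atz(c,d["uv"],z)*1000).round(1)[:2])
E
```

```text
scene [1.56  0.633 0.789]
top [0.387 0.003 1.256]
tray_lid_mid scene 0.55 [264.3 219.9] [593.2 -24. ]
tray_lid_mid top 0.64 [346.6 165.1] [ 710.7 -160.4]
tray_lid_mid top 0.61 [295.8 204.9] [600.  -23.2]
cover_knob scene 0.76 [261.5 213.9] [610.3 -20.6]
cover_knob scene 0.64 [275.4 202.3] [542.3 -21.2]
cover_knob scene 0.64 [290.7 241.5] [677.  107.3]
cover_knob scene 0.55 [320.6 210.2] [514.9 101. ]
cover_knob top 0.79 [259.5 259.7] [451.6  69.7]
cover_knob top 0.75 [291.4 204.2] [596.7 -11.1]
cover_knob top 0.56 [254.4 195.6] [618.8  86. ]
cover_knob top 0.51 [301.9 247.5] [483.8 -38.9]
pot_mouth top 0.69 [369.2 220.2] [ 560.7 -219.1]
small_pot scene 0.87 [364.6 245.7] [514.2 230.7]
small_pot top 0.58 [197.7 234.3] [522.7 243.4]
loupe_a scene 0.71 [297.  201.8] [414.9 -28.1]
loupe_a scene 0.45 [304.4 279.9] [714.1 167.4]
loupe_a top 0.68 [222.  164.8] [718.5 182.8]
loupe_a top 0.6 [300.1 274.7] [415.9 -36.5]
loupe_a top 0.58 [295.2 203.4] [610.6 -22.3]
oil_bottle scene 0.57 [197.1 239.3] [ 716.6 -154.6]
oil_bottle top 0.68 [345.8 167.9] [ 712.4 -162.9]
screwdriver scene 0.88 [447.1 260.8] [474.  430.3]
screwdriver top 0.73 [129.7 257. ] [459.  423.8]
tweezers scene 0.61 [165.6 184.8] [ 544.6 -421.3]
tweezers top 0.53 [443.6 230. ] [ 539.7 -425.7]
```

View pics/scene1.png

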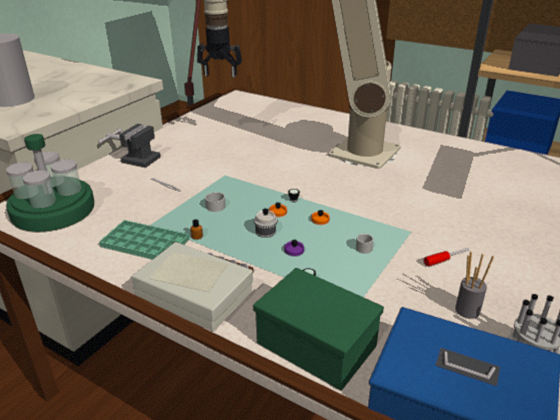

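View pics/top1.png

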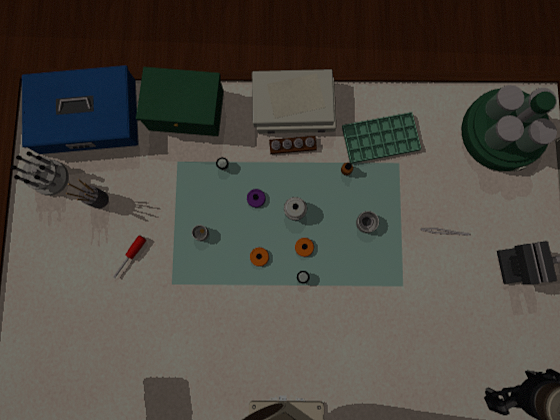

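The scene shows the tray lid with its clear, black-knobbed cover at scene (264,222), top (295,207). The job pot is at scene (215,201), top (368,222), and the small pot at scene (365,243). Orange and purple decoys stand around the tray lid. Next I'll refine the lid and pot with an overlay.

```bash
cat >> h.py <<'E'
def ring(img,cam,c,r,s,o,col):
    t=np.linspace(0,2*np.pi,60)
    P=np.array([(proj(cam,[c[0]+r*np.cos(a),c[1]+r*np.sin(a),c[2]])-o+.5)*s for a in t])
    cv2.polylines(img,[np.round(P).astype(int)],True,col,1)
def crop(im,cam,c,rings,h=25,s=8):
    u=np.round(proj(cam,c)).astype(int);o=u-h
    k=cv2.resize(im[o[1]:o[1]+2*h,o[0]:o[0]+2*h],None,fx=s,fy=s,interpolation=cv2.INTER_CUBIC)
    k=cv2.convertScaleAbs(k,alpha=1.4)
    for z,r,col in rings: ring(k,cam,[c[0],c[1],z],r,s,o,col)
    return k
E
python3 - <<'E'
from h import *
I={c:bot.camera(c) for c in("scene","top")}
for n in("pot_mouth","tray_lid_mid","cover_knob"):
  for c in I:
    for d in bot.silhouettes(c,n)[:4]:
        ys,xs=np.nonzero(d["mask"]); print(n,c,round(d["confidence"],2),np.round(d["uv"],1),xs.min(),xs.max(),ys.min(),ys.max(),(atz(c,d["uv"],.034)*1000).round(1)[:2])
G=(0,255,0);R=(0,0,255)
L=[.600,-.023,.0365];P=[.5607,-.2191,.034]
rl=[(.032,.031,G),(.041,.031,G),(.071,.008,R)];rp=[(.034,.0285,G),(.034,.026,R),(0,.0285,G)]
m=np.vstack([np.hstack([crop(I[c],c,L,rl,18,8),crop(I[c],c,P,rp,18,8)]) for c in I])
cv2.imwrite("pics/c1.png",m)
o=bot.get_obs();from scipy.spatial.transform import Rotation as Ro
print(o["clock"],o["eef_pos"],Ro.from_quat(o["tool_rot"]).as_matrix().round(3))
E
```

```text
pot_mouth scene 0.84 [217.3 200.2] 205 224 192 211 [ 573.5 -195.7]
pot_mouth top 0.74 [366.2 220.8] 356 378 212 233 [ 559.1 -211. ]
tray_lid_mid scene 0.52 [265.  223.7] 254 276 220 228 [604.4 -14.5]
tray_lid_mid top 0.55 [300.5 214.7] 287 306 206 220 [574. -36.]
cover_knob scene 0.84 [295.3 247.8] 284 303 240 256 [655.5 107.7]
cover_knob scene 0.73 [262.7 218.1] 255 274 209 224 [584.8 -34.7]
cover_knob scene 0.66 [278.1 207.6] 269 286 203 216 [518.1 -28.2]
cover_knob scene 0.52 [322.5 219.4] 311 329 210 225 [507.6 104. ]
cover_knob top 0.89 [296.7 205.1] 286 304 199 218 [600.  -25.7]
cover_knob top 0.7 [301.8 248.2] 294 313 238 256 [484.5 -39.7]
cover_knob top 0.54 [254.6 196.6] 247 264 189 207 [622.2  87.6]
cover_knob top 0.53 [256.3 258. ] 250 268 249 266 [457.7  80. ]
1.3 [ 0.190473   -0.46230512  0.25331936] [[ 0.925  0.381 -0.   ]
 [ 0.381 -0.925 -0.   ]
 [-0.     0.    -1.   ]]
```

View pics/c1.png

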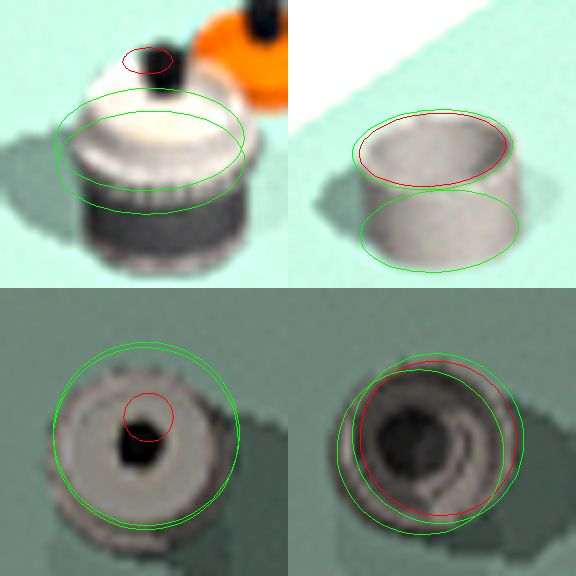

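The overlay shows the lid estimate is about 9 mm too far in x (the top ring sits ~27/8 px too high). The pot is about 2–3 mm off. I'll correct both and redraw on the same pictures.

```bash
python3 - <<'E'
from h import *
I={c:cv2.imread(f"pics/{c}1.png") for c in("scene","top")}
G=(0,255,0);R=(0,0,255)
L=[.591,-.020,.0365];P=[.558,-.217,.034]
rl=[(.032,.031,G),(.041,.031,G),(.071,.008,R),(0,.028,R)];rp=[(.034,.0285,G),(.034,.026,R),(0,.0285,G)]
m=np.vstack([np.hstack([crop(I[c],c,L,rl,18,8),crop(I[c],c,P,rp,18,8)]) for c in I])
cv2.imwrite("pics/c2.png",m)
E
```

```text
(no output)
```

View pics/c2.png

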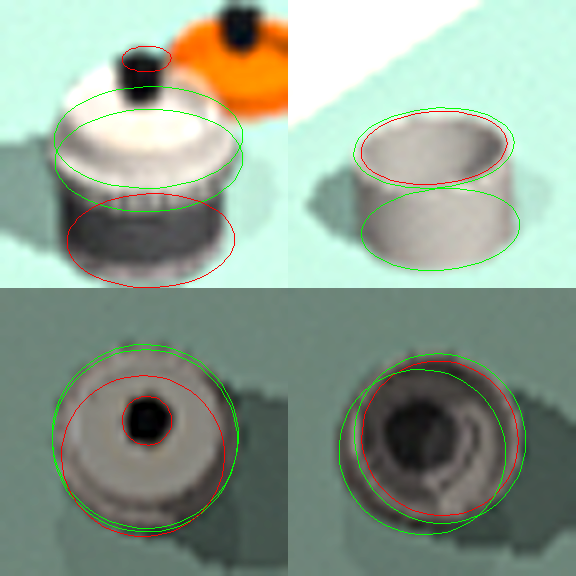

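The corrected rings fit in both views: lid ≈ (591,-20.5), pot ≈ (558,-217). Moving above the lid.

```bash
python3 -m inch '[15,17,0,0,0,0,100, 40,44,0,0,0,0,100, 67,74,0,0,0,0,100, 94,104,0,0,0,0,100, 121,134,0,0,0,0,100, 148,164,0,0,0,0,100, 175,193,0,0,0,0,100, 200,221,0,0,0,0,100]'; python3 -m inch '[27,30,0,0,0,0,100, 54,59,-20,0,0,0,100, 81,89,-40,0,0,0,100, 108,119,-60,0,0,0,100, 135,149,-80,0,0,0,100, 162,179,-95,0,0,0,100, 185,205,-105,0,0,0,100, 200,221,-110,0,0,0,100]'; python3 -c "
from h import *
o=bot.get_obs();print(o['clock'],o['eef_pos'],o['joint_pos'],o['ft_force'])"
```

```text
clock: 1.97
eef_pos: [0.3917, -0.2396, 0.2536]
tool_rot: [0.981, 0.194, 0.0, 0.0]
ft_force: [0.2, -0.8, -1.1]
grip_width: 0.0854
grasp_force: 0.0
clock: 2.63
eef_pos: [0.5913, -0.0176, 0.1413]
tool_rot: [0.981, 0.195, -0.001, -0.0]
ft_force: [0.5, -0.6, -0.5]
grip_width: 0.0851
grasp_force: 0.0
2.6333 [ 0.5912713  -0.01757755  0.14126422] [-3.00027195e-02  4.88534778e-01  6.89832725e-02  1.15307935e+00
  5.94832775e-04  2.71897604e+00] [ 0.48459034 -0.61161796 -0.46899258]
```

```bash
python3 -m inch '[0,0,0,0,0,0,100, 0,0,-15,0,0,0,100, 0,0,-35,0,0,0,100, 0,0,-55,0,0,0,100, 0,0,-75,0,0,0,100, 0,0,-90,0,0,0,100, 0,0,-95,0,0,0,100, 0,0,-95,0,0,0,100]'; python3 - <<'E'
from h import *
o=bot.get_obs();print(o['clock'],o['eef_pos'],o['ft_force'])
p=o['eef_pos'];L=[p[0],p[1],.0365]
G=(0,255,0);R=(0,0,255)
rl=[(.032,.031,G),(.041,.031,G),(0,.028,R)]
m=np.hstack([crop(bot.camera(c),c,L,rl,25,8) for c in("scene","top")])
cv2.imwrite("pics/c3.png",m)
E
```

```text
clock: 3.3
eef_pos: [0.589, -0.0207, 0.0469]
tool_rot: [0.981, 0.194, -0.002, -0.0]
ft_force: [0.2, -0.3, -0.2]
grip_width: 0.0853
grasp_force: 0.0
3.3 [ 0.58897593 -0.02069034  0.04689502] [ 0.21029343 -0.29511739 -0.23997496]
```

View pics/c3.png

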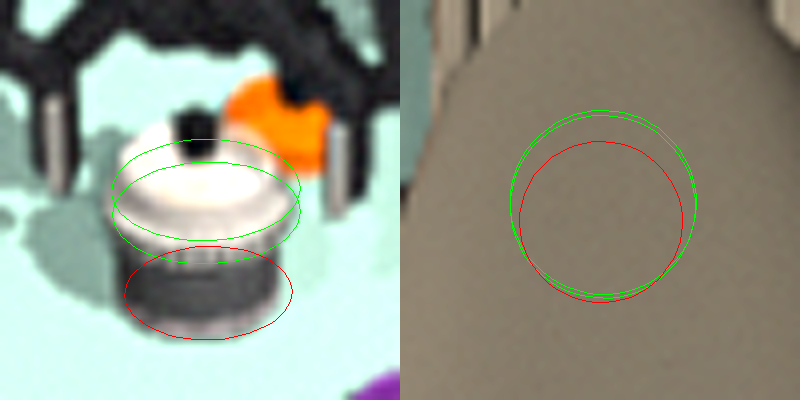

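Top view is blocked by the arm. The scene view shows the jaws straddling the lid, left finger at (65,150) and right at (335,170), with the lid centred between them. Lower 10 mm and grip.

```bash
python3 -m inch '[0,0,-5,0,0,0,100, 0,0,-10,0,0,0,90, 0,0,-10,0,0,0,80, 0,0,-10,0,0,0,77, 0,0,-10,0,0,0,75, 0,0,-10,0,0,0,74, 0,0,-10,0,0,0,73, 0,0,-10,0,0,0,72]'; python3 -m inch '[0,0,0,0,0,0,71, 0,0,0,0,0,0,70, 0,0,0,0,0,0,68, 0,0,0,0,0,0,65, 0,0,0,0,0,0,60, 0,0,0,0,0,0,60, 0,0,0,0,0,0,60, 0,0,0,0,0,0,60]'
```

```text
clock: 4.07
eef_pos: [0.5908, -0.0206, 0.0387]
tool_rot: [0.981, 0.194, 0.0, 0.0]
ft_force: [0.2, -0.6, 1.4]
grip_width: 0.0617
grasp_force: 6.7
clock: 4.73
eef_pos: [0.5908, -0.0206, 0.0393]
tool_rot: [0.981, 0.194, 0.001, 0.0]
ft_force: [-0.8, -1.0, 6.2]
grip_width: 0.0599
grasp_force: 63.0
```

```bash
python3 -m inch '[0,0,2,0,0,0,60, 0,0,5,0,0,0,60, 0,0,10,0,0,0,60, 0,0,17,0,0,0,60, 0,0,25,0,0,0,60, 0,0,33,0,0,0,60, 0,0,38,0,0,0,60, 0,0,40,0,0,0,60]'
```

```text
clock: 5.4
eef_pos: [0.5914, -0.0203, 0.08]
tool_rot: [0.981, 0.194, 0.001, 0.0]
ft_force: [-0.0, 0.2, -1.1]
grip_width: 0.0598
grasp_force: 64.7
```

```bash
python3 -m inch '[0,-3,0,0,0,0,60, -2,-10,0,0,0,0,60, -3,-20,0,0,0,0,60, -5,-32,0,0,0,0,60, -8,-45,0,0,0,0,60, -10,-61,0,0,0,0,60, -13,-79,0,0,0,0,60, -16,-97,0,0,0,0,60]' >/dev/null;  python3 -m inch '[-3,-18,0,0,0,0,60, -6,-36,0,0,0,0,60, -9,-54,0,0,0,0,60, -12,-70,0,0,0,0,60, -14,-83,0,0,0,0,60, -16,-92,0,0,0,0,60, -17,-97,0,0,0,0,60, -17,-100,0,0,0,0,60]';  python3 -m inch '[0,0,0,0,0,0,60, 0,0,0,0,0,0,60]'; python3 - <<'E'
from h import *
o=bot.get_obs();p=o['eef_pos']
G=(0,255,0);R=(0,0,255)
mid=p[2]-.0028
A=crop(bot.camera("scene"),"scene",[p[0],p[1],.055],[(mid-.0045,.031,G),(mid+.0045,.031,G),(mid+.029+.0055,.008,R)],20,14)
im=bot.camera("scene")
B=crop(im,"scene",[p[0],p[1],.055],[],20,14)
u=np.round(proj("scene",[p[0],p[1],.055])).astype(int)-20
for z in(.034,0): ring(A,"scene",[.558,-.217,z],.0285,14,u,(255,0,0))
cv2.imwrite("pics/c4.png",A)
B=crop(bot.camera("top"),"top",[p[0],p[1],.055],[],20,14)
print(p,mid)
for t in("pot_mouth","tray_lid_mid","cover_knob"):
  for c in("scene","top"):
    for d in bot.spot_point(c,t)[:5]:
      z={"p":.034,"t":mid,"c":mid+.029}[t[0]];q=atz(c,d["uv"],z)*1000
      if q[1]<-150: print(t,c,round(d["confidence"],2),q.round(1))
E
```

```text
clock: 6.73
eef_pos: [0.557, -0.2182, 0.0781]
tool_rot: [0.981, 0.194, -0.0, -0.0]
ft_force: [0.5, -0.4, -1.6]
grip_width: 0.0596
grasp_force: 64.7
clock: 6.9
eef_pos: [0.5576, -0.2168, 0.0782]
tool_rot: [0.981, 0.194, 0.0, -0.0]
ft_force: [0.3, 0.0, -1.0]
grip_width: 0.06
grasp_force: 64.7
[ 0.55757268 -0.21683556  0.0782499 ] 0.07544989556524133
pot_mouth scene 0.63 [ 558.9 -211.6   34. ]
pot_mouth scene 0.61 [ 587.1 -386.9   34. ]
pot_mouth top 0.48 [ 554.8 -210.4   34. ]
tray_lid_mid scene 0.58 [ 557.  -210.2   75.4]
tray_lid_mid top 0.48 [ 560.1 -215.5   75.4]
tray_lid_mid top 0.47 [ 699.  -158.3   75.4]
cover_knob scene 0.66 [ 564.9 -215.9  104.4]
```

View pics/c4.png

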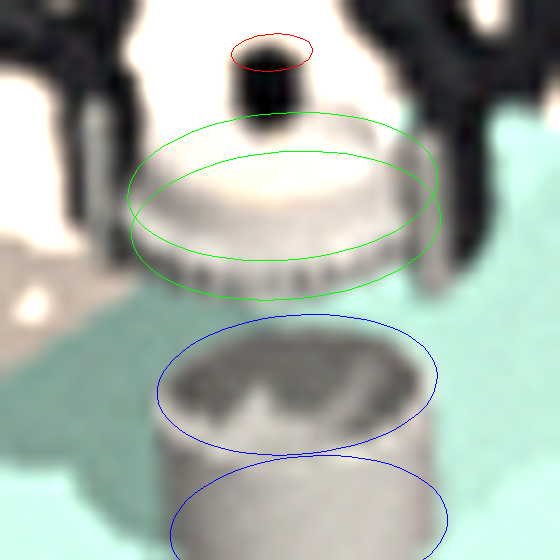

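The lid (green) and pot mouth (blue) rings both lie on their objects, knob at (267,90) and pot mouth centre at (297,385), so they are coaxial to about 1 mm. Descending to just above entry, then slowly.

```bash
python3 -m inch '[0,0,-3,0,0,0,60, 0,0,-8,0,0,0,60, 0,0,-14,0,0,0,60, 0,0,-20,0,0,0,60, 0,0,-25,0,0,0,60, 0,0,-28,0,0,0,60, 0,0,-29,0,0,0,60, 0,0,-29,0,0,0,60]';  python3 -m inch '[0,0,-1,0,0,0,60, 0,0,-2,0,0,0,60, 0,0,-3,0,0,0,60, 0,0,-3,0,0,0,60]';python3 -m inch '[0,0,-1,0,0,0,60, 0,0,-2,0,0,0,60, 0,0,-2,0,0,0,60]'
```

```text
clock: 8.02
eef_pos: [0.5571, -0.2172, 0.0487]
tool_rot: [0.981, 0.194, -0.0, -0.0]
ft_force: [0.1, -0.0, -1.6]
grip_width: 0.0593
grasp_force: 64.7
clock: 8.35
eef_pos: [0.5574, -0.2173, 0.0463]
tool_rot: [0.981, 0.194, 0.0, 0.0]
ft_force: [0.5, -0.5, -1.7]
grip_width: 0.0596
grasp_force: 64.7
clock: 8.6
eef_pos: [0.5575, -0.2173, 0.0443]
tool_rot: [0.981, 0.194, 0.0, -0.0]
ft_force: [0.0, 0.9, 0.2]
grip_width: 0.0597
grasp_force: 64.7
```

```bash
python3 -m inch '[0,0,-0.5,0,0,0,60, 0,0,-1,0,0,0,60, 0,0,-1,0,0,0,60]';python3 -m inch '[0,0,-0.5,0,0,0,60, 0,0,-1,0,0,0,60, 0,0,-1,0,0,0,60]';python3 -m inch '[0,0,-0.5,0,0,0,60, 0,0,-1,0,0,0,60, 0,0,-1,0,0,0,60]'
```

```text
clock: 8.85
eef_pos: [0.5575, -0.2171, 0.0433]
tool_rot: [0.981, 0.194, 0.0, -0.0]
ft_force: [1.1, 0.6, -1.3]
grip_width: 0.0599
grasp_force: 64.7
clock: 9.1
eef_pos: [0.5575, -0.2171, 0.0422]
tool_rot: [0.981, 0.194, 0.0, -0.0]
ft_force: [0.8, 2.1, -0.8]
grip_width: 0.0597
grasp_force: 64.7
clock: 9.35
eef_pos: [0.5576, -0.2171, 0.0414]
tool_rot: [0.981, 0.194, 0.0, -0.0]
ft_force: [-0.3, 2.3, -0.6]
grip_width: 0.0599
grasp_force: 64.9
```

```bash
python3 -m inch '[0,0.5,-0.5,0,0,0,60, 0,0.5,-0.5,0,0,0,60]';python3 -m inch '[0,0,-0.5,0,0,0,60, 0,0,-0.5,0,0,0,60]';python3 -m inch '[0,0,-0.5,0,0,0,60, 0,0,-0.5,0,0,0,60]'
```

```text
clock: 9.52
eef_pos: [0.5576, -0.2171, 0.0413]
tool_rot: [0.981, 0.194, 0.0, 0.0]
ft_force: [-0.7, 1.1, 4.3]
grip_width: 0.0597
grasp_force: 65.0
clock: 9.68
eef_pos: [0.5576, -0.2171, 0.0413]
tool_rot: [0.981, 0.194, 0.0, 0.0]
ft_force: [-2.4, 1.5, 5.7]
grip_width: 0.0593
grasp_force: 65.2
clock: 9.85
eef_pos: [0.5576, -0.2171, 0.0413]
tool_rot: [0.981, 0.194, 0.0, 0.0]
ft_force: [-3.2, 1.7, 8.8]
grip_width: 0.0599
grasp_force: 65.4
```

Contact is at 41.3 mm, the expected fully-home height. Releasing.

```bash
python3 -m inch '[0,0,0.5,0,0,0,66, 0,0,0.5,0,0,0,70, 0,0,0.5,0,0,0,74, 0,0,0.5,0,0,0,78, 0,0,0.5,0,0,0,84, 0,0,0.5,0,0,0,90, 0,0,0.5,0,0,0,95, 0,0,0.5,0,0,0,95]'; python3 -m inch '[0,0,3,0,0,0,95, 0,0,8,0,0,0,95, 0,0,16,0,0,0,95, 0,0,26,0,0,0,95, 0,0,36,0,0,0,95, 0,0,46,0,0,0,95, 0,0,54,0,0,0,95, 0,0,60,0,0,0,95]'; python3 - <<'E'
from h import *
P=[.5575,-.217,.0385];im=bot.camera("scene")
A=crop(im,"scene",[P[0],P[1],.045],[(.034,.031,(0,255,0)),(.043,.031,(0,255,0)),(.073,.008,(0,0,255)),(0,.0285,(255,0,0))],25,14)
cv2.imwrite("pics/c5.png",A[:600])
E
```

```text
clock: 10.52
eef_pos: [0.5574, -0.2168, 0.04]
tool_rot: [0.981, 0.194, -0.0, -0.0]
ft_force: [-1.3, -0.3, 0.1]
grip_width: 0.0808
grasp_force: 0.0
clock: 11.18
eef_pos: [0.5582, -0.2171, 0.1023]
tool_rot: [0.981, 0.194, 0.001, 0.001]
ft_force: [-0.5, 0.6, 0.2]
grip_width: 0.081
grasp_force: 0.0
```

View pics/c5.png

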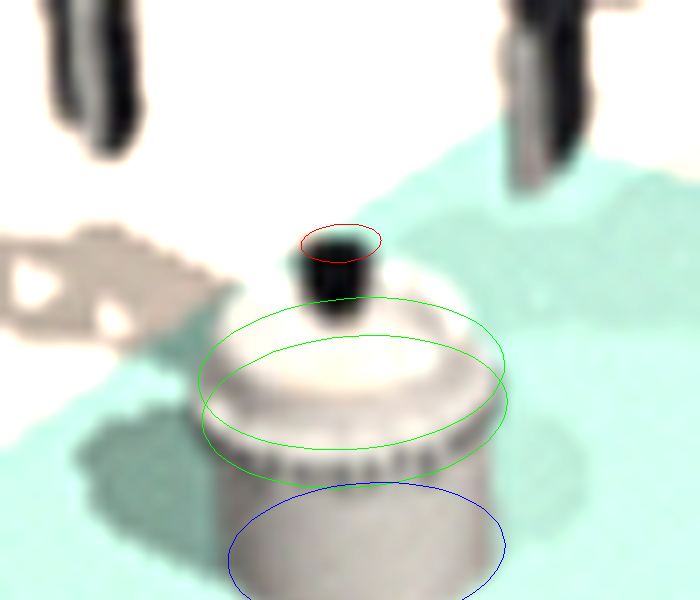

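The pot is closed, with the lid level and its knurled edge on the rim. The knob is at (336,275), matching the TCP axis, and the fingers are clear. Next I'll narrow the jaws above the knob, lower, and grip it.

```bash
python3 -m inch '[0,0,4,0,0,0,80, 0,0,4,0,0,0,60, 0,0,4,0,0,0,45, 0,0,4,0,0,0,38, 0,0,4,0,0,0,38, 0,0,4,0,0,0,38, 0,0,0,0,0,0,38, 0,0,0,0,0,0,38]'; python3 -m inch '[0,0,-4,0,0,0,38, 0,0,-8,0,0,0,38, 0,0,-12,0,0,0,38, 0,0,-15,0,0,0,38, 0,0,-17,0,0,0,38, 0,0,-17,0,0,0,38]'; python3 - <<'E'
from h import *
im=bot.camera("scene")
cv2.imwrite("pics/c6.png",crop(im,"scene",[.5575,-.217,.065],[],20,14))
E
```

```text
clock: 11.9
eef_pos: [0.557, -0.2166, 0.0993]
tool_rot: [0.981, 0.194, -0.001, -0.0]
ft_force: [0.4, 0.4, 0.5]
grip_width: 0.0322
grasp_force: 0.0
clock: 12.4
eef_pos: [0.557, -0.2167, 0.0825]
tool_rot: [0.981, 0.194, -0.001, -0.0]
ft_force: [0.6, 1.4, 0.3]
grip_width: 0.0324
grasp_force: 0.0
```

View pics/c6.png

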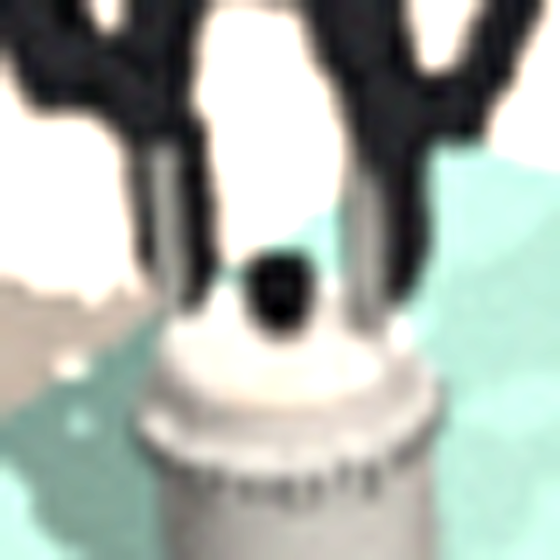

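The jaws straddle the knob: fingers at x≈213 and 345, knob at 281, tips just above the bell's top. Closing.

```bash
python3 -m inch '[0,0,0,0,0,0,32, 0,0,0,0,0,0,28, 0,0,0,0,0,0,25, 0,0,0,0,0,0,23, 0,0,0,0,0,0,21, 0,0,0,0,0,0,20, 0,0,0,0,0,0,19, 0,0,0,0,0,0,18]'; python3 -m inch '[0,0,0,0,0,0,16, 0,0,0,0,0,0,13, 0,0,0,0,0,0,10, 0,0,0,0,0,0,8, 0,0,0,0,0,0,8, 0,0,0,0,0,0,8]'
```

```text
clock: 13.12
eef_pos: [0.5575, -0.2169, 0.0834]
tool_rot: [0.981, 0.194, 0.0, 0.0]
ft_force: [-0.0, 0.0, 1.4]
grip_width: 0.0153
grasp_force: 5.8
clock: 13.62
eef_pos: [0.5576, -0.2169, 0.0836]
tool_rot: [0.981, 0.194, 0.0, 0.0]
ft_force: [-1.2, -0.5, 5.1]
grip_width: 0.0129
grasp_force: 58.6
```

```bash
python3 -m inch '[0,0,1,0,0,0,8, 0,0,2,0,0,0,8, 0,0,4,0,0,0,8, 0,0,7,0,0,0,8, 0,0,11,0,0,0,8, 0,0,16,0,0,0,8, 0,0,22,0,0,0,8, 0,0,28,0,0,0,8]'; python3 -m inch '[0,0,8,0,0,0,8, 0,0,17,0,0,0,8, 0,0,27,0,0,0,8, 0,0,37,0,0,0,8, 0,0,46,0,0,0,8, 0,0,53,0,0,0,8, 0,0,57,0,0,0,8, 0,0,58,0,0,0,8]'; python3 -m inch '[0,0,0,0,0,0,8, 0,0,0,0,0,0,8, 0,0,0,0,0,0,8, 0,0,0,0,0,0,8]'; python3 - <<'E'
from h import *
im=bot.camera("scene")
cv2.imwrite("pics/c7.png",crop(im,"scene",[.5575,-.217,.085],[],27,11))
E
```

```text
clock: 14.28
eef_pos: [0.5576, -0.2168, 0.1121]
tool_rot: [0.981, 0.194, 0.0, 0.0]
ft_force: [-0.1, -0.4, -0.8]
grip_width: 0.0126
grasp_force: 58.5
clock: 14.95
eef_pos: [0.558, -0.217, 0.1705]
tool_rot: [0.981, 0.194, 0.001, 0.0]
ft_force: [0.2, -1.2, -0.5]
grip_width: 0.0131
grasp_force: 58.5
clock: 15.28
eef_pos: [0.5571, -0.2166, 0.1686]
tool_rot: [0.981, 0.194, -0.001, -0.0]
ft_force: [0.8, 0.1, -1.5]
grip_width: 0.0126
grasp_force: 58.5
```

View pics/c7.png

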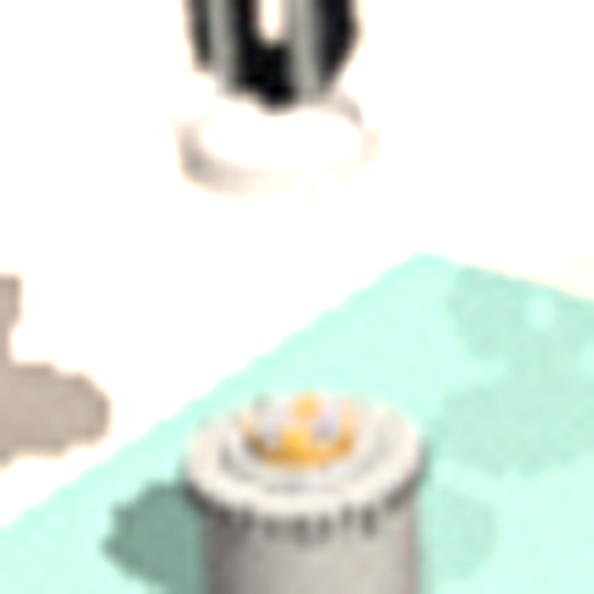

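The cover hangs level at (275,150). The lid is seated at (305,460) with the movement lying centred on it at (302,430). I'll hold one short settle, then hand in.

```bash
python3 -m inch '[0,0,0,0,0,0,8, 0,0,0,0,0,0,8, 0,0,0,0,0,0,8, 0,0,0,0,0,0,8, 0,0,0,0,0,0,8, 0,0,0,0,0,0,8]' && python3 -c "
from workcell import bot
print(bot.job_done())"
```

```text
clock: 15.83
eef_pos: [0.5575, -0.2168, 0.1693]
tool_rot: [0.981, 0.194, 0.0, 0.0]
ft_force: [0.0, 0.6, -0.6]
grip_width: 0.0131
grasp_force: 58.5
the job is handed in; nothing more can be done
None
```

I handed the job in at about 16 s: the tray lid sits home on the wider pot with the movement still centred on it, and the gripper is holding the cover level and still about 85 mm above it (no verdict came back).

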